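# Hold the curing box lid open for its gas strut

## Task

The gas strut has come off the lid of the UV curing box, so the lid drops shut when it is let go, and a colleague wants to clip it on again. First switch the lamps off by turning the black selector knob to its red mark while the lid is still shut; then lift the lid by its black ball knob to 50 degrees open, where the strut fits, and keep holding it there by the ball knob: the program finishes while holding, without letting go. Leave the strut, the tweezers, the loose moulded part and the blue bin where they lie.

Things in the scene. Friction and masses are not known exactly. Their poses are not given: they have to be found in the camera images.
- uv_box: White UV curing box fixed on the bench, 240 (x) x 206 (y) x 108 mm high. Origin on the bench under its centre; x points to its back, y to its left. Place and turn vary. Its front 80 mm is a console with a grey panel sloping 10 degrees down to the front (71 to 85 mm high); behind it the lid covers the chamber, from 43 mm before the origin to 118 mm behind it.
- selector_grip (a point): Grip point on the black selector knob's axis, 22 mm over the panel; (-88, +48, 99) mm in the box's frame. Grip bar 36 long, 11 thick, 24 high, on a skirt 37 across, 5.5 high. Site x runs along the bar to its white pointer end; z is the turning axis, leaning 10 degrees to the front. The lid's edge is 42 mm behind the axis, its top as high as the bar's: open the fingers just 30 to 40 mm.
- selector (a joint): Selector angle (rad), positive clockwise from above. Three detents: -0.70 red mark, lamps off (pointer 40 degrees left of straight back); 0 first white mark (pointer straight back); +0.70 second white mark. Starts at or near a white mark. Turning it out of a detent takes up to 0.06 N m; past half-way it snaps on to the next. Stops at -0.8 and +0.8.
- lid_ball (a point): Centre of the black ball knob (26 mm across, on an 11 mm steel stem), 28 mm above the lid's upper face in the middle of its front edge; (-30, 0, 136) mm in the box's frame when shut. Fixed to the lid, but it can turn between the fingers as the lid swings: grip it from above, fingers closing along the box's y, and the hand may stay upright.
- lid_hinge (a point): Middle of the lid's hinge axis, (112, 0, 94) mm in the box's frame; the axis runs along the box's y. With the lid shut the ball's centre is 142 mm before and 42 mm above it; it moves up and back on a circle of 148 mm radius as the lid opens. The point turns with the lid.
- lid (a joint): Opening angle of the lid (rad): 0 shut, growing as the front edge rises; 0.873 is 50 degrees; stop at 1.40. No spring, next to no friction: it weighs 0.3 to 0.6 kg, takes 1.5 to 3.5 N at the ball to lift and falls shut from any angle.
- strut_mid (a point): Middle of the loose gas strut, a bystander lying on the bench at the right of the box: black tube and steel rod, 178 mm long along the point's x, 15 mm wide and high.
- tweezers_a: Steel tweezers, a bystander lying on the bench left of the box: 117 mm long along y, 12 wide, 8 high. Origin at the centre of the underside.
- part_a: White moulded plastic spindle, a bystander standing on the bench left of the box: 24 mm across, 27 high. Origin at the centre of the underside.
- bin_a: Blue open parts bin with white parts in it, a bystander left of the box: 140 x 100 x 50 mm. Origin at the centre of the underside.

How it is judged:
By the outcome, as a careful person would: the job done as asked, in the order asked, and still so for the second after the job is handed in, while the arm keeps its last pose, push and grip.
It also fails if it takes over 45 s, if anything falls off the work surface, if the arm or the gripper's body presses on something with over 40 N, if the wrist force passes 120 N, or if a joint passes its speed limit or range.

## Robot

A 7-joint arm with a two-finger parallel gripper is mounted at the origin on a cart in front of the work surface, level with it; the furniture and walls round the work are solid. World frame = base frame: x ahead of the robot, y to its left, z up, the work surface at z = 0. Lengths are in m, angles in degrees, forces in N, time in s.
With the tool pointing down it reaches from about 0.425 to 0.875 m from the base axis. Payload 4.7 kg.
Tool frame: the origin (TCP) lies at the very end of the fingers, on their centre line; the grasp point (between the pads) lies 19 mm behind it (env.grip_point_offset is the distance from the TCP to the grasp point, in m); z points along the fingers, y is the line along which they close (so a half turn about z gives the same grasp; the last joint's range is limited). The gripper opens to 87 mm and grips with 3 to 60 N. Pads are 19 mm wide; open, the fingers measure 117 mm over their backs; the gripper's body (75 mm by 190 mm) begins 51 mm behind the grasp point.
Start: joints at [67.386, 18.392, -4.016, 83.108, 1.295, 78.541, -3.26], TCP at [0.258, -0.596, 0.194] pointing down, gripper open.
Joint ranges: [-163.93, 163.93], [-17.29, 119.83], [-79.2, 71.16], [3.27, 140.29], [-89.18, 269.18], [5.43, 117.66], [-154.24, 154.24]. Speed limits (degrees/s): [147.25, 147.25, 180, 180, 180, 180, 180].

## Interface

Orientations are given as [roll, pitch, yaw] about the fixed x, y, z axes, in that order (R = Rz(yaw) Ry(pitch) Rx(roll)).
In Python, from cell import env gives the robot as it stands.
- The arm moves only by the tool jog_arm, never from a script. Its argument "motion" is a list of rows, each an object of numbers: "x", "y", "z": the shift along the tool's x, y, z in cm; "ax", "ay", "az": the turn, a rotation vector about the tool's x, y, z in degrees. In form: [{"x": .., "y": .., "z": .., "ax": .., "ay": .., "az": ..}, ...]. A call has exactly 5 rows; each row shifts and turns the commanded pose from where the row before left it, along the tool's axes as they then stand; what a row does not reach is not made up. A row lasts 1/10 s, in which the tool goes at most 50 mm and 8.59 degrees, less where a joint would pass 70% of its speed; a pose out of reach is approached as far as the arm can. A call is refused whole if a number of a shift passes 5 or a number of a turn 8.59, either way. A call with a gripper value outside its range is refused whole. "claw" is the gripper command: -1 is shut, 1 is fully open, values between are in proportion, set as the call begins (left out, the last holds). The fingers move at their own pace and stop on an object; "squeeze" is the grip in N (left out, the last holds). Time passes only in rows, so rows that do not move let the fingers close, or fill a call up. It gives the time, the measured TCP pose, the force, the opening and the grip force at its end, in the units of the state.
- env.get_obs(): the state, without advancing time (a new reading comes with each control period).
- env.read_camera(name): name is "scene" or "top"; returns the picture (400x640x3 uint8, red, green, blue); there is no depth.
- env.camera_params(name): a dict with "fx", "fy", "cx", "cy" (pixels), "extrinsics" (4x4, takes a point from world to camera coordinates). Camera axes: x right, y up, looking along -z (the intrinsics and any distortion apply to the point x, -y, -z); pixel columns grow to the right and rows downward; lengths in m; the calibration is good to about 2 mm. A picture is of the moment at which its call begins. camera_params takes no time and is no camera call.
- env.sign_off(): hands the job in; it is judged then, once.
The state is a dict: "time_s": time; "qpos": joint angles; "joint_velocities": joint speeds; "effort": joint torques, N m; "tool_pos": TCP position; "tool_rot": TCP orientation; "force": force on the tool from outside, world axes, zero at the start; "wrist_torque": the same for the moment, N m; "grip_width": finger opening in m; "grasp_force": force on a finger pad.
Only numpy, scipy, OpenCV 4.12 (cv2) and the standard library are available. Lean on these libraries where they do the work, as an engineer would, in place of code of your own. Each camera call takes 0.05 s, during which the arm holds its last target. There are 200 camera calls.

## Working session

There is one attempt and no reset: what is moved stays moved. The work goes in short steps, Python scripts to look and compute and a tool call to move; the robot and the scene stay as the last step left them, time stands still between calls to the robot, and variables do not carry over. Pictures are saved under pics/ and viewed, at most 10 in all, crops included, and the job is handed in when it is done.

Besides the shell and the picture viewer there is one more tool, called by a JSON object that holds its "api" and its "payload", one argument or row to a line. jog_arm: Moves the arm, as the interface text tells. Its arguments: {"type":"object","properties":{"motion":{"type":"array"},"claw":{"type":"number"},"squeeze":{"type":"number"}},"required":["motion"]}

```bash
mkdir -p pics; ls
python3 - <<'E'
from cell import env
import cv2
for n in("scene","top"):
    cv2.imwrite(f"pics/{n}0.png",env.read_camera(n)[:,:,::-1])
    print(n,env.camera_params(n))
print(env.get_obs())
E
```

```text
pics
scene {'fx': 377.4775374991185, 'fy': 377.4775374991185, 'cx': 317.8941970867522, 'cy': 195.6883071022949, 'extrinsics': array([[-0.69456799, -0.71922697, -0.01696683,  0.27985609],
       [ 0.49800287, -0.49768124,  0.71014543, -0.43230269],
       [-0.51919981,  0.48479475,  0.70385055, -0.86197667],
       [ 0.        ,  0.        ,  0.        ,  1.        ]])}
top {'fx': 487.3448778568509, 'fy': 487.3448778568509, 'cx': 331.2020371949989, 'cy': 202.08261398057573, 'extrinsics': array([[ 0.01114   , -0.99986255,  0.01227958, -0.12542934],
       [ 0.9825654 ,  0.0132248 ,  0.18544631, -0.55716806],
       [-0.18558322,  0.00999962,  0.98257767, -1.32586594],
       [ 0.        ,  0.        ,  0.        ,  1.        ]])}
{'time_s': 0.1, 'qpos': array([67.38540505, 18.43571591, -4.01604699, 83.16696157,  1.29543754,
       78.54193029, -3.26062826]), 'joint_velocities': array([-0.06491792, -0.08209685, -0.06479161, -0.14419871,  0.07543397,
       -0.1126144 , -0.05064759]), 'effort': array([-1.71807174e-04, -4.92571557e+01, -4.05735550e-01, -3.13396668e+01,
       -6.41230540e-02,  3.95461684e-02,  6.22866060e-05]), 'tool_pos': array([ 0.25811833, -0.5959601 ,  0.1934691 ]), 'tool_rot': array([-1.79900651e+02,  5.72608356e-03,  2.34241217e+01]), 'force': array([0.34904812, 0.60969622, 1.27730616]), 'wrist_torque': array([-0.02333559, -0.06302225, -0.00539945]), 'grasp_force': 0.0, 'grip_width': 0.08723898939084014}
```

View pics/scene0.png

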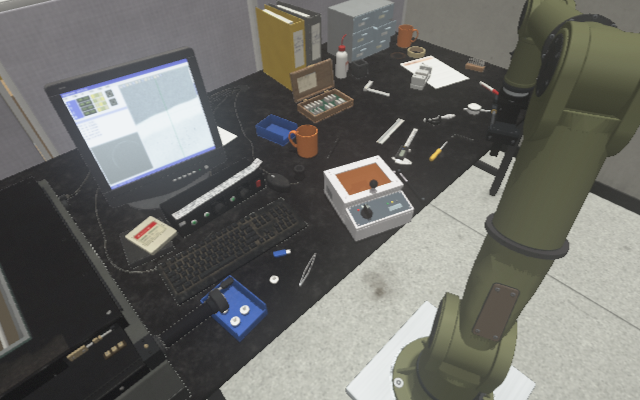

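View pics/top0.png

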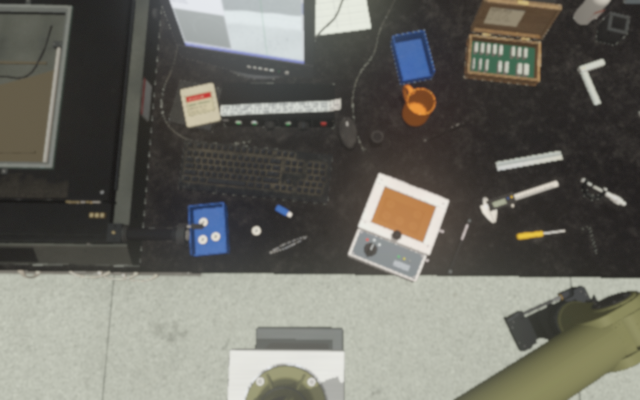

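The scene view shows the box with its ball at about (374,184) and selector at (366,212). In the top view the ball is at about (397,234) and the selector at about (371,247). I'll take an enlarged crop and triangulate.

```bash
cat > h.py <<'E'
import numpy as np, cv2
from cell import env
def ray(n,u,v):
    p=env.camera_params(n);E=p["extrinsics"];R=E[:3,:3]
    d=np.array([(u-p["cx"])/p["fx"],-(v-p["cy"])/p["fy"],-1.]);d=R.T@d
    return -R.T@E[:3,3],d/np.linalg.norm(d)
def plane(n,u,v,z):
    o,d=ray(n,u,v);return o+d*(z-o[2])/d[2]
def tri(a,b):
    A=np.zeros((3,3));y=np.zeros(3);rs=[ray("top",*a),ray("scene",*b)]
    for o,d in rs:
        P=np.eye(3)-np.outer(d,d);A+=P;y+=P@o
    x=np.linalg.solve(A,y);return x,[np.linalg.norm((np.eye(3)-np.outer(d,d))@(x-o)) for o,d in rs]
def pix(n,X):
    p=env.camera_params(n);c=p["extrinsics"]@np.append(X,1);return p["cx"]-p["fx"]*c[0]/c[2],p["cy"]+p["fy"]*c[1]/c[2]
E
python3 - <<'E'
from h import *
t=cv2.imread("pics/top0.png")[165:285,335:460];s=cv2.imread("pics/scene0.png")[145:245,310:425]
a=cv2.resize(t,None,fx=3.2,fy=3.2,interpolation=2);b=cv2.resize(s,None,fx=3.4,fy=3.4,interpolation=2)
o=np.zeros((400,800,3),np.uint8);o[:a.shape[0],:a.shape[1]]=a;o[:b.shape[0],400:400+b.shape[1]]=b[:, :400]
cv2.imwrite("pics/crop0.png",o)
for n,off,(x0,y0,x1,y1) in (("top",0,(335,165,460,285)),("scene",0,(310,145,425,245))):
    im=cv2.imread(f"pics/{n}0.png");hsv=cv2.cvtColor(im,cv2.COLOR_BGR2HSV)
    m=np.zeros(im.shape[:2],np.uint8);m[y0:y1,x0:x1]=(hsv[y0:y1,x0:x1,2]<60)*255
    k,l,st,c=cv2.connectedComponentsWithStats(m)
    for i in range(1,k):
        if 12<st[i,4]<400: print(n,"dark",st[i],c[i])
    w=np.zeros_like(m);w[y0:y1,x0:x1]=(hsv[y0:y1,x0:x1,2]>110)*255
    cs=max(cv2.findContours(w,0,2)[0],key=cv2.contourArea)
    print(n,cv2.approxPolyDP(cs,5,True)[:,0].tolist())
    if n=="top": r=cv2.minAreaRect(cs);print(r,cv2.boxPoints(r))
E
```

```text
top dark [445 165  15  17 129] [453.3875969  170.60465116]
top [[379, 172], [347, 254], [389, 273], [335, 274], [335, 284], [459, 284], [459, 276], [420, 273], [444, 232], [449, 200]]
((397.0, 228.0), (112.0, 124.0), 90.0) [[335. 172.]
 [459. 172.]
 [459. 284.]
 [335. 284.]]
scene dark [358 145  12   9  38] [363.31578947 147.97368421]
scene dark [370 145  21  12 104] [379.81730769 148.33653846]
scene dark [410 145  15  24 224] [418.48214286 154.01339286]
scene dark [336 161  11   5  22] [340.36363636 162.63636364]
scene dark [352 241   9   3  15] [355.93333333 242.2       ]
scene [[323, 171], [324, 191], [355, 240], [404, 223], [382, 244], [424, 244], [424, 207], [411, 217], [402, 182], [378, 155]]
```

View pics/crop0.png

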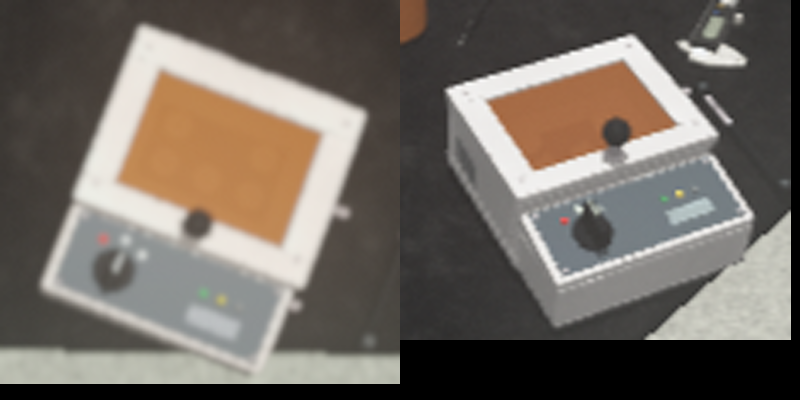

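The crop shows the ball at top (396.9,234.7) and scene (373.5,183.8). The selector points near the first white mark, which is the middle one. The lid's top corners are clear.

```bash
cat >> h.py <<'E'
def box():
    f=np.load("box.npz");return f["o"],float(f["yaw"])
def w(b):
    o,y=box();c,s=np.cos(y),np.sin(y);return np.array([o[0]+c*b[0]-s*b[1],o[1]+s*b[0]+c*b[1],b[2]])
def tob(p):
    o,y=box();c,s=np.cos(y),np.sin(y);d=np.asarray(p)[:2]-o[:2];return np.array([c*d[0]+s*d[1],-s*d[0]+c*d[1],p[2]])
E
python3 - <<'E'
from h import *
T=lambda x,y:(335+x/3.2,165+y/3.2); S=lambda x,y:(310+(x-400)/3.4,145+y/3.4)
ball=tri(T(198,223),S(616,132));print("ball",ball)
C=[T(140,25),T(365,113),T(303,288),T(75,198)];SC=[S(632,36),S(718,135),S(523,195),S(447,90)]
P=[plane("top",*c,.108) for c in C];print(np.round(P,4))
print("scene plane",np.round([plane("scene",*c,.108) for c in SC],4)) 
print([np.linalg.norm(P[i]-P[(i+1)%4]) for i in range(4)])
BL,BR,FR,FL=P
e1=BL-FL;e2=BR-FR;e3=BL-BR;e4=FL-FR
ys=[np.degrees(np.arctan2(e[1],e[0])) for e in(e1,e2)]+[np.degrees(np.arctan2(-e[0],e[1])) for e in(e3,e4)];print(ys)
yaw=np.radians(np.mean(ys));R=np.array([[np.cos(yaw),-np.sin(yaw)],[np.sin(yaw),np.cos(yaw)]])
o1=np.mean(P,0)[:2]-R@[.0375,0];o2=ball[0][:2]-R@[-.030,0];print("origins",o1,o2)
o=(o1+o2)/2;np.savez("box.npz",o=o,yaw=yaw)
for b in([-.030,0,.136],[-.088,.048,.102],[.118,.103,.108]):
    X=w(b);print(X,np.hypot(*X[:2]),pix("top",X),pix("scene",X))
# pointer tip from crop
print("knob top box",tob(plane("top",*T(114,268),.095)))
a=tob(plane("top",*T(113,271),.103));b=tob(plane("top",*T(123,251),.103));d=b-a;print("pointer deg left of back",np.degrees(np.arctan2(d[1],d[0])))
print(env.get_obs()["tool_rot"])
E
```

```text
ball (array([ 0.45832357, -0.29159016,  0.13378632]), [np.float64(0.00010356626104920468), np.float64(0.00010356626104919083)])
[[ 0.6319 -0.2478  0.108 ]
 [ 0.5575 -0.439   0.108 ]
 [ 0.4082 -0.3822  0.108 ]
 [ 0.4814 -0.192   0.108 ]]
scene plane [[ 0.5542 -0.4341  0.108 ]
 [ 0.4058 -0.3774  0.108 ]
 [ 0.4798 -0.1944  0.108 ]
 [ 0.627  -0.2458  0.108 ]]
[np.float64(0.20519753012432557), np.float64(0.1597167817442674), np.float64(0.2037366401573466), np.float64(0.1605002723852249)]
[np.float64(-20.32657772858899), np.float64(-20.846636276487523), np.float64(-21.257485326936717), np.float64(-21.0419505349004)]
origins [ 0.48470387 -0.30189804] [ 0.48635565 -0.30227672]
[ 0.45749768 -0.29140082  0.136     ] 0.5424191786217311 (np.float64(396.9520170397481), np.float64(234.93122130658102)) (np.float64(373.7280693926544), np.float64(183.44578184209854))
[ 0.42040084 -0.2258888   0.102     ] 0.4772448169466618 (np.float64(370.895125922634), np.float64(249.91267502457015)) (np.float64(368.0664270226439), np.float64(208.54806529646623))
[ 0.6324798  -0.24787774  0.108     ] 0.6793188303673994 (np.float64(378.78181581974985), np.float64(172.60234491434906)) (np.float64(323.0934512506232), np.float64(170.39076060772763))
knob top box [-0.08451708  0.04939952  0.095     ]
pointer deg left of back -5.765621920813908
[-1.79900651e+02  5.72608356e-03  2.34241217e+01]
```

Both views agree to within 2–4 mm, and the sizes check out: lid 205×160 mm, ball height 134 against 136. The box origin is (0.4855, -0.3021) with yaw -20.9°, and the pointer is near 0. Next I plan the move to hover over the knob.

```bash
cat >> h.py <<'E'
from scipy.spatial.transform import Rotation as Ro
def knobR(phi,tilt=10): # phi: deg ccw of bar from straight back
    return Ro.from_euler('z',np.degrees(box()[1])+0)*Ro.from_euler('y',-tilt)*Ro.from_euler('z',phi)*Ro.from_euler('x',180) if 0 else Ro.from_matrix(Ro.from_euler('z',box()[1]).as_matrix()@Ro.from_euler('y',-tilt,degrees=True).as_matrix()@Ro.from_euler('z',phi,degrees=True).as_matrix()@Ro.from_euler('x',180,degrees=True).as_matrix())
def knobP(h): # TCP h m above panel along axis
    b=np.array([-.088,.048,.099])+np.array([-np.sin(np.radians(10)),0,np.cos(np.radians(10))])*(h-.022)
    return w(b)
def plan(P,R,n):
    s=env.get_obs();p=s["tool_pos"];r=Ro.from_euler('xyz',s["tool_rot"],degrees=True)
    rv=(r.inv()*R).as_rotvec(degrees=True)/n
    print("here",p.round(4),s["tool_rot"].round(2),"-> ",P.round(4),"rv",(rv*n).round(1))
    for i in range(n):
        c=r*Ro.from_rotvec(rv*i,degrees=True);d=c.inv().apply((P-p)/n)*100
        print(i,"xyz",d.round(2),"a",rv.round(2))
E
python3 -c "
from h import *
plan(knobP(.09),knobR(-5),15)"
```

```text
here [ 0.2581 -0.596   0.1935] [-1.799e+02  1.000e-02  2.342e+01] ->  [ 0.4094 -0.2217  0.166 ] rv [-3.6  9.8 49.2]
0 xyz [ 1.92 -1.89  0.19] a [-0.24  0.65  3.28]
1 xyz [ 1.8 -2.   0.2] a [-0.24  0.65  3.28]
2 xyz [ 1.68 -2.1   0.21] a [-0.24  0.65  3.28]
3 xyz [ 1.56 -2.19  0.22] a [-0.24  0.65  3.28]
4 xyz [ 1.43 -2.28  0.23] a [-0.24  0.65  3.28]
5 xyz [ 1.29 -2.36  0.23] a [-0.24  0.65  3.28]
6 xyz [ 1.15 -2.43  0.24] a [-0.24  0.65  3.28]
7 xyz [ 1.01 -2.49  0.24] a [-0.24  0.65  3.28]
8 xyz [ 0.86 -2.54  0.24] a [-0.24  0.65  3.28]
9 xyz [ 0.71 -2.59  0.24] a [-0.24  0.65  3.28]
10 xyz [ 0.56 -2.63  0.24] a [-0.24  0.65  3.28]
11 xyz [ 0.41 -2.66  0.23] a [-0.24  0.65  3.28]
12 xyz [ 0.25 -2.68  0.22] a [-0.24  0.65  3.28]
13 xyz [ 0.1  -2.69  0.21] a [-0.24  0.65  3.28]
14 xyz [-0.06 -2.69  0.2 ] a [-0.24  0.65  3.28]
```

{"api": "jog_arm", "payload": {
  "motion": [
    {"x":1.9,"y":-1.9,"z":0.2,"ax":-0.2,"ay":0.7,"az":3.3},
    {"x":1.8,"y":-2.0,"z":0.2,"ax":-0.2,"ay":0.7,"az":3.3},
    {"x":1.7,"y":-2.1,"z":0.2,"ax":-0.2,"ay":0.7,"az":3.3},
    {"x":1.6,"y":-2.2,"z":0.2,"ax":-0.2,"ay":0.7,"az":3.3},
    {"x":1.4,"y":-2.3,"z":0.2,"ax":-0.2,"ay":0.7,"az":3.3}
  ],
  "claw": -0.15,
  "squeeze": 15
}}

```text
time_s: 0.6
tool_pos: [0.309, -0.4698, 0.1852]
tool_rot: [179.6, -3.6, 6.8]
force: [0.0, -0.2, 0.2]
grip_width: 0.0551
grasp_force: 0.0
```

{"api": "jog_arm", "payload": {
  "motion": [
    {"x":1.3,"y":-2.4,"z":0.2,"ax":-0.2,"ay":0.7,"az":3.3},
    {"x":1.2,"y":-2.4,"z":0.2,"ax":-0.2,"ay":0.7,"az":3.3},
    {"x":1.0,"y":-2.5,"z":0.2,"ax":-0.2,"ay":0.7,"az":3.3},
    {"x":0.9,"y":-2.5,"z":0.2,"ax":-0.2,"ay":0.7,"az":3.3},
    {"x":0.7,"y":-2.6,"z":0.2,"ax":-0.2,"ay":0.7,"az":3.3}
  ]
}}

```text
time_s: 1.1
tool_pos: [0.36, -0.3453, 0.179]
tool_rot: [-179.9, -7.2, -9.8]
force: [0.9, 0.5, -0.2]
grip_width: 0.0369
grasp_force: 0.0
```

```bash
python3 -c "
from h import *
plan(knobP(.09),knobR(-5),6);print(env.get_obs()['qpos'],env.get_obs()['force'])"
```

```text
here [ 0.36   -0.3453  0.179 ] [-179.9    -7.17   -9.77] ->  [ 0.4094 -0.2217  0.166 ] rv [-1.6  2.9 16. ]
0 xyz [ 0.43 -2.17  0.28] a [-0.27  0.48  2.66]
1 xyz [ 0.33 -2.19  0.27] a [-0.27  0.48  2.66]
2 xyz [ 0.22 -2.2   0.26] a [-0.27  0.48  2.66]
3 xyz [ 0.12 -2.21  0.25] a [-0.27  0.48  2.66]
4 xyz [ 0.01 -2.22  0.24] a [-0.27  0.48  2.66]
5 xyz [-0.09 -2.22  0.23] a [-0.27  0.48  2.66]
[ 56.30383179  -3.85734034 -11.71032217 110.04256506  -5.34503104
  67.97712569 -53.42742958] [ 0.90929272  0.51842704 -0.19074788]
```

{"api": "jog_arm", "payload": {
  "motion": [
    {"x":0.4,"y":-2.6,"z":0.3,"ax":-0.3,"ay":0.6,"az":3.2},
    {"x":0.3,"y":-2.6,"z":0.3,"ax":-0.3,"ay":0.6,"az":3.2},
    {"x":0.2,"y":-2.7,"z":0.3,"ax":-0.3,"ay":0.6,"az":3.2},
    {"x":0.1,"y":-2.7,"z":0.3,"ax":-0.3,"ay":0.6,"az":3.2},
    {"x":0,"y":-2.7,"z":0.3,"ax":-0.3,"ay":0.6,"az":3.2}
  ]
}}

```text
time_s: 1.6
tool_pos: [0.4084, -0.2207, 0.1664]
tool_rot: [-179.0, -10.0, -26.0]
force: [0.7, 0.1, 0.6]
grip_width: 0.0369
grasp_force: 0.0
```

Run:
```python
from h import *
a=env.read_camera("top")[:,:,::-1].copy();b=env.read_camera("scene")[:,:,::-1].copy()
a=cv2.resize(a[165:285,325:450],None,fx=3.2,fy=3.2,interpolation=2);b=cv2.resize(b[130:245,310:425],None,fx=3.4,fy=3.4,interpolation=2)
o=np.zeros((400,800,3),np.uint8);o[:a.shape[0],:a.shape[1]]=a;o[:b.shape[0],402:402+b.shape[1]]=b
cv2.imwrite("pics/c1.png",o)
plan(knobP(.009),knobR(-5),8);print(env.get_obs()['qpos'],env.get_obs()['force'])
```

```text
here [ 0.4093 -0.2179  0.1663] [-178.99  -10.    -25.54] ->  [ 0.4225 -0.2267  0.0862] rv [-0.2 -0.   0.4]
0 xyz [0.02 0.05 1.02] a [-0.03 -0.    0.05]
1 xyz [0.02 0.05 1.02] a [-0.03 -0.    0.05]
2 xyz [0.02 0.04 1.02] a [-0.03 -0.    0.05]
3 xyz [0.02 0.04 1.02] a [-0.03 -0.    0.05]
4 xyz [0.02 0.04 1.02] a [-0.03 -0.    0.05]
5 xyz [0.02 0.04 1.02] a [-0.03 -0.    0.05]
6 xyz [0.02 0.04 1.02] a [-0.03 -0.    0.05]
7 xyz [0.02 0.04 1.02] a [-0.03 -0.    0.05]
[ 51.12983132 -11.82906926 -22.29200057 118.15946371  -6.79278014
  63.00780833 -84.0098169 ] [-0.19892532 -0.60081028  0.25644329]
```

View pics/c1.png

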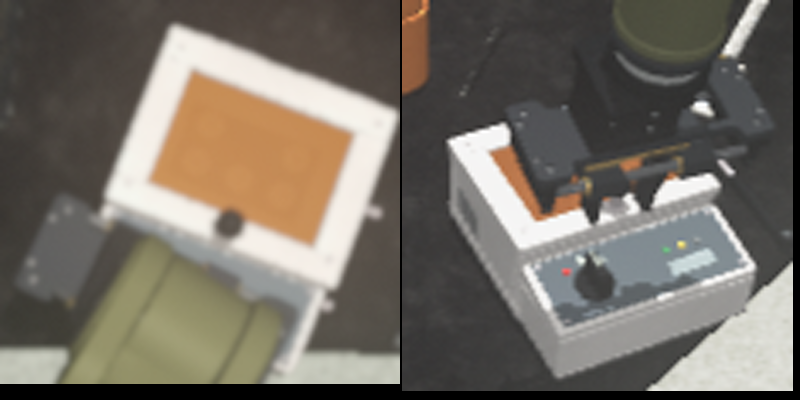

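The camera shows the fingers straddling above the knob, with the bar pointing nearly straight back. The fingertip midpoint is near scene px (374,193). I'll descend.

{"api": "jog_arm", "payload": {
  "motion": [
    {"x":0,"y":0.1,"z":1.2},
    {"x":0,"y":0.1,"z":1.2},
    {"x":0,"y":0,"z":1.2},
    {"x":0,"y":0,"z":1.2},
    {"x":0,"y":0,"z":0}
  ]
}}

```text
$.motion[0]: bad value
```

Run:
```python
from h import *
s=env.get_obs();print(pix("scene",s["tool_pos"]))
b=env.read_camera("scene")[:,:,::-1].copy()
b=cv2.resize(b[150:240,320:430],None,fx=7,fy=6.6,interpolation=2)
cv2.imwrite("pics/c2.png",b)
plan(knobP(.009),knobR(-5),5);print(env.get_obs()['qpos'],env.get_obs()['force'])
```

```text
(np.float64(370.9660812378425), np.float64(196.36874198585667))
here [ 0.4086 -0.2202  0.1665] [-179.05  -10.02  -25.6 ] ->  [ 0.4225 -0.2267  0.0862] rv [-0.1 -0.   0.3]
0 xyz [0.02 0.02 1.64] a [-0.03 -0.01  0.07]
1 xyz [0.02 0.02 1.64] a [-0.03 -0.01  0.07]
2 xyz [0.02 0.02 1.64] a [-0.03 -0.01  0.07]
3 xyz [0.02 0.02 1.64] a [-0.03 -0.01  0.07]
4 xyz [0.02 0.02 1.64] a [-0.03 -0.01  0.07]
[ 51.19030492 -11.77845708 -22.11629998 118.10538488  -6.70322304
  63.00647308 -83.87439637] [-0.24544987 -0.00469913  0.30987445]
```

View pics/c2.png

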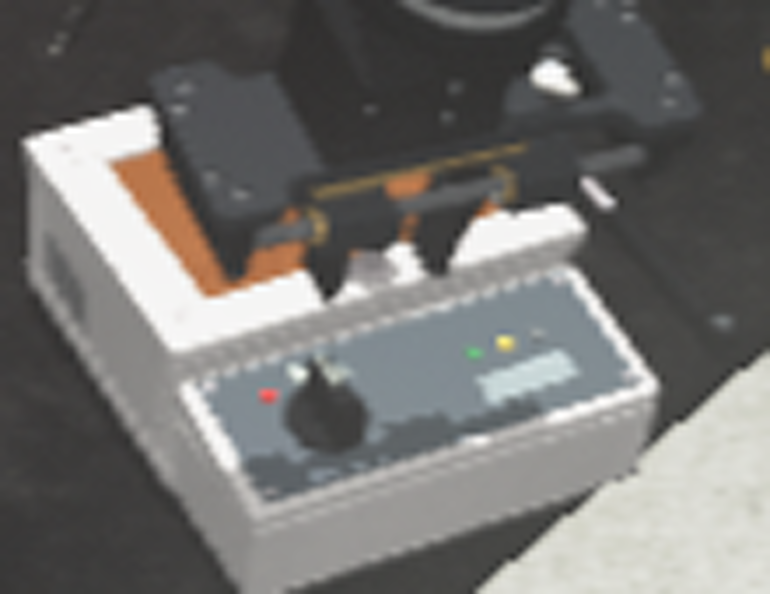

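Run:
```python
from h import *
s=env.get_obs();r=Ro.from_euler('xyz',s["tool_rot"],degrees=True);p=s["tool_pos"]
f=lambda X:tuple(np.round([(pix("scene",X)[0]-320)*7,(pix("scene",X)[1]-150)*6.6]).astype(int))
for y in(-.03,-.0185,0,.0185,.03):
  print(y,[f(p+r.apply([x,y,0])) for x in(-.0095,0,.0095)], f(p+r.apply([0,y,-.02])))
print("skirt",f(knobP(.0055)),"bar top",f(knobP(.0295)),"tip",f(w([-.088+.018,.048,.108])))
```

```text
-0.03 [(np.int64(302), np.int64(337)), (np.int64(293), np.int64(320)), (np.int64(284), np.int64(302))] (np.int64(301), np.int64(292))
-0.0185 [(np.int64(329), np.int64(331)), (np.int64(320), np.int64(313)), (np.int64(311), np.int64(296))] (np.int64(327), np.int64(286))
0 [(np.int64(371), np.int64(321)), (np.int64(362), np.int64(304)), (np.int64(353), np.int64(286))] (np.int64(370), np.int64(276))
0.0185 [(np.int64(413), np.int64(311)), (np.int64(404), np.int64(294)), (np.int64(394), np.int64(277))] (np.int64(413), np.int64(266))
0.03 [(np.int64(439), np.int64(305)), (np.int64(430), np.int64(288)), (np.int64(420), np.int64(271))] (np.int64(439), np.int64(260))
skirt (np.int64(330), np.int64(411)) bar top (np.int64(339), np.int64(382)) tip (np.int64(317), np.int64(351))
```

{"api": "jog_arm", "payload": {
  "motion": [
    {"x":0,"y":0,"z":1.2,"ax":0,"ay":0,"az":0},
    {"x":0,"y":0,"z":1.2,"ax":0,"ay":0,"az":0},
    {"x":0,"y":0,"z":1.2,"ax":0,"ay":0,"az":0},
    {"x":0,"y":0,"z":0,"ax":0,"ay":0,"az":0},
    {"x":0,"y":0,"z":0,"ax":0,"ay":0,"az":0}
  ]
}}

```text
time_s: 2.25
tool_pos: [0.414, -0.2242, 0.1306]
tool_rot: [-179.0, -10.0, -25.9]
force: [0.0, -1.4, 0.3]
grip_width: 0.037
grasp_force: 0.0
```

Run:
```python
from h import *
b=env.read_camera("scene")[:,:,::-1].copy()
b=cv2.resize(b[165:225,330:400],None,fx=10,fy=10,interpolation=0)
s=env.get_obs();r=Ro.from_euler('xyz',s["tool_rot"],degrees=True);p=s["tool_pos"]
f=lambda X:tuple(np.round([(pix("scene",X)[0]-330)*10,(pix("scene",X)[1]-165)*10]).astype(int).tolist())
for y in(-.0185,0,.0185): cv2.drawMarker(b,f(p+r.apply([0,y,0])),(0,0,255),0,12,2)
for h in(.0055,.0295): cv2.drawMarker(b,f(knobP(h)),(0,255,0),0,12,2)
cv2.imwrite("pics/c3.png",b)
plan(knobP(.009),knobR(-5),5);print(s['qpos'],s['force'])
```

```text
here [ 0.4144 -0.2243  0.1312] [-178.98  -10.02  -25.86] ->  [ 0.4225 -0.2267  0.0862] rv [-0.2 -0.1  0.1]
0 xyz [ 0.01 -0.01  0.92] a [-0.03 -0.01  0.02]
1 xyz [ 0.01 -0.01  0.92] a [-0.03 -0.01  0.02]
2 xyz [ 0.01 -0.01  0.92] a [-0.03 -0.01  0.02]
3 xyz [ 0.01 -0.01  0.92] a [-0.03 -0.01  0.02]
4 xyz [ 0.01 -0.01  0.92] a [-0.03 -0.01  0.02]
[ 51.14017104  -9.03144974 -22.77729312 120.1430648   -5.79846594
  58.32799835 -84.83622032] [-0.16266727  0.31268476 -0.13790419]
```

View pics/c3.png

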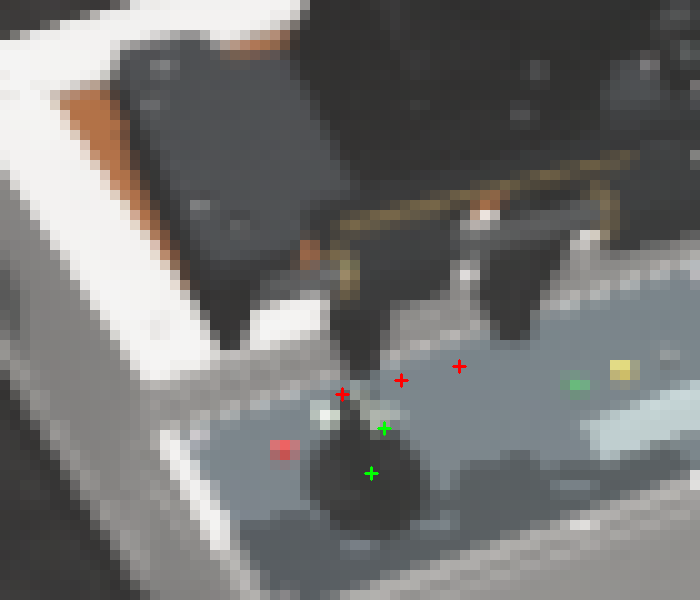

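The selector sits at crop (365,480) as predicted, and the fingertips are at about (365,375) and (515,335). The tips look shifted a few pixels right and up from the TCP prediction, which the finger opening should absorb. I'll descend while watching the force.

{"api": "jog_arm", "payload": {
  "motion": [
    {"x":0,"y":0,"z":1.0,"ax":0,"ay":0,"az":0},
    {"x":0,"y":0,"z":1.0,"ax":0,"ay":0,"az":0},
    {"x":0,"y":0,"z":1.0,"ax":0,"ay":0,"az":0},
    {"x":0,"y":0,"z":0.5,"ax":0,"ay":0,"az":0},
    {"x":0,"y":0,"z":0,"ax":0,"ay":0,"az":0}
  ]
}}

```text
time_s: 2.8
tool_pos: [0.4196, -0.2257, 0.0957]
tool_rot: [-179.0, -9.9, -25.8]
force: [-0.6, 0.9, -0.1]
grip_width: 0.0373
grasp_force: 0.0
```

Run:
```python
from h import *
b=env.read_camera("scene")[:,:,::-1].copy()
b=cv2.resize(b[165:225,330:400],None,fx=10,fy=10,interpolation=0)
s=env.get_obs();r=Ro.from_euler('xyz',s["tool_rot"],degrees=True);p=s["tool_pos"]
f=lambda X:tuple(np.round([(pix("scene",X)[0]-330)*10,(pix("scene",X)[1]-165)*10]).astype(int).tolist())
for y in(-.0185,0,.0185): cv2.drawMarker(b,f(p+r.apply([0,y,0])),(0,0,255),0,12,2)
for h in(.0055,.0295): cv2.drawMarker(b,f(knobP(h)),(0,255,0),0,12,2)
cv2.imwrite("pics/c4.png",b)
plan(knobP(.009),knobR(-5),5);print(s['qpos'],s['force'])
```

```text
here [ 0.4199 -0.2259  0.0964] [-178.98   -9.99  -25.83] ->  [ 0.4225 -0.2267  0.0862] rv [-0.2 -0.   0.1]
0 xyz [ 0.02 -0.01  0.21] a [-0.03 -0.    0.02]
1 xyz [ 0.02 -0.01  0.21] a [-0.03 -0.    0.02]
2 xyz [ 0.02 -0.01  0.21] a [-0.03 -0.    0.02]
3 xyz [ 0.02 -0.01  0.21] a [-0.03 -0.    0.02]
4 xyz [ 0.02 -0.01  0.21] a [-0.03 -0.    0.02]
[ 50.96520786  -6.02063221 -23.54327149 121.93921564  -4.57094717
  53.70158121 -86.02346025] [ 0.06727861 -0.16925857  0.64098586]
```

View pics/c4.png

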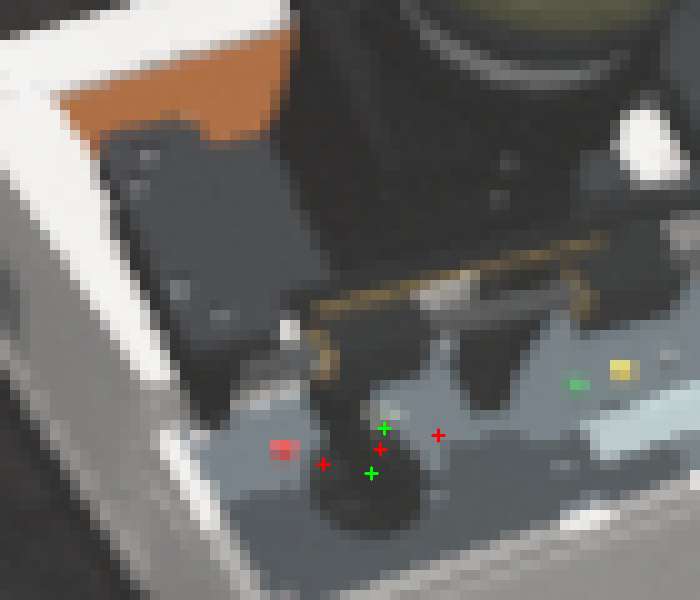

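The right fingertip is at crop (490,405) and the left one merges with the knob at about (340,445), so the knob is between the fingers. I'll probe the centring with a gentle partial close.

{"api": "jog_arm", "payload": {
  "motion": [
    {"x":0,"y":0,"z":0.4,"ax":0,"ay":0,"az":0},
    {"x":0,"y":0,"z":0.3,"ax":0,"ay":0,"az":0},
    {"x":0,"y":0,"z":0,"ax":0,"ay":0,"az":0},
    {"x":0,"y":0,"z":0,"ax":0,"ay":0,"az":0},
    {"x":0,"y":0,"z":0,"ax":0,"ay":0,"az":0}
  ]
}}

```text
time_s: 3.35
tool_pos: [0.4214, -0.2267, 0.0902]
tool_rot: [-179.0, -10.1, -25.8]
force: [1.0, -0.0, 0.9]
grip_width: 0.0371
grasp_force: 0.0
```

{"api": "jog_arm", "payload": {
  "motion": [
    {"x":0,"y":0,"z":0,"ax":0,"ay":0,"az":0},
    {"x":0,"y":0,"z":0,"ax":0,"ay":0,"az":0},
    {"x":0,"y":0,"z":0,"ax":0,"ay":0,"az":0},
    {"x":0,"y":0,"z":0,"ax":0,"ay":0,"az":0},
    {"x":0,"y":0,"z":0,"ax":0,"ay":0,"az":0}
  ],
  "claw": -0.61,
  "squeeze": 3
}}

```text
time_s: 3.85
tool_pos: [0.4214, -0.2266, 0.0901]
tool_rot: [-179.0, -10.0, -25.8]
force: [0.5, 0.6, -0.7]
grip_width: 0.018
grasp_force: 0.0
```

{"api": "jog_arm", "payload": {
  "motion": [
    {"x":0,"y":0,"z":0,"ax":0,"ay":0,"az":0},
    {"x":0,"y":0,"z":0,"ax":0,"ay":0,"az":0},
    {"x":0,"y":0,"z":0,"ax":0,"ay":0,"az":0},
    {"x":0,"y":0,"z":0,"ax":0,"ay":0,"az":0},
    {"x":0,"y":0,"z":0,"ax":0,"ay":0,"az":0}
  ],
  "claw": -1,
  "squeeze": 10
}}

```text
time_s: 4.35
tool_pos: [0.4213, -0.2266, 0.0901]
tool_rot: [-179.0, -10.0, -25.8]
force: [0.7, 0.0, -0.4]
grip_width: 0.0006
grasp_force: 0.0
```

The fingers closed fully, so they missed the bar. Since the tip offset in the image is real, I'll look again with the fingers closed.

Run:
```python
from h import *
b0=env.read_camera("scene")[:,:,::-1].copy();t0=env.read_camera("top")[:,:,::-1].copy()
cv2.imwrite("pics/raw5s.png",b0);cv2.imwrite("pics/raw5t.png",t0)
b=cv2.resize(b0[165:225,335:395],None,fx=9,fy=9,interpolation=0)
s=env.get_obs();r=Ro.from_euler('xyz',s["tool_rot"],degrees=True);p=s["tool_pos"]
f=lambda X:tuple(np.round([(pix("scene",X)[0]-335)*9,(pix("scene",X)[1]-165)*9]).astype(int).tolist())
for z in(0,-.02,-.04): cv2.drawMarker(b,f(p+r.apply([0,0,z])),(0,0,255),0,12,2)
for h in(.0055,.0295): cv2.drawMarker(b,f(knobP(h)),(0,255,0),0,12,2)
t=cv2.resize(t0[160:290,325:410],None,fx=3,fy=4,interpolation=2)
o=np.zeros((540,800,3),np.uint8);o[:540,:540]=b;o[:520,545:800]=t
cv2.imwrite("pics/c5.png",o)
```

```text
(no output)
```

View pics/c5.png

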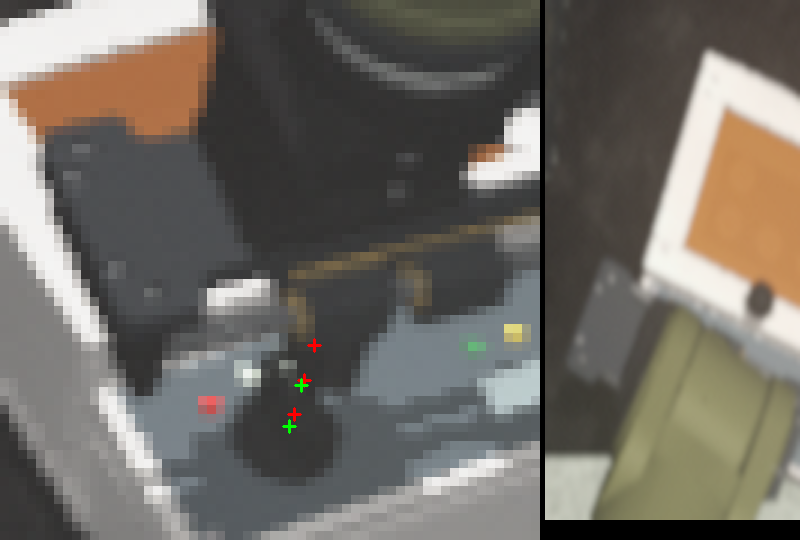

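The closed tips are at scene crop (332,385), but the TCP prediction is (294,414). The hand therefore really is about 7–10 mm toward tool +y and roughly 10–17 mm higher than the camera-based pose says. I'll reopen, shift halfway to correct, and feel downward in small steps.

{"api": "jog_arm", "payload": {
  "motion": [
    {"x":0,"y":0,"z":0,"ax":0,"ay":0,"az":0},
    {"x":0,"y":0,"z":0,"ax":0,"ay":0,"az":0},
    {"x":0,"y":0,"z":0,"ax":0,"ay":0,"az":0},
    {"x":0,"y":-0.3,"z":0,"ax":0,"ay":0,"az":0},
    {"x":0,"y":-0.3,"z":0,"ax":0,"ay":0,"az":0}
  ],
  "claw": -0.15
}}

```text
time_s: 4.95
tool_pos: [0.4241, -0.221, 0.0902]
tool_rot: [-179.0, -10.0, -25.8]
force: [0.8, 0.4, -0.3]
grip_width: 0.0317
grasp_force: 0.0
```

{"api": "jog_arm", "payload": {
  "motion": [
    {"x":0,"y":0,"z":0.1,"ax":0,"ay":0,"az":0},
    {"x":0,"y":0,"z":0.1,"ax":0,"ay":0,"az":0},
    {"x":0,"y":0,"z":0.1,"ax":0,"ay":0,"az":0},
    {"x":0,"y":0,"z":0.1,"ax":0,"ay":0,"az":0},
    {"x":0,"y":0,"z":0,"ax":0,"ay":0,"az":0}
  ]
}}

```text
time_s: 5.45
tool_pos: [0.4245, -0.2215, 0.086]
tool_rot: [-179.0, -10.0, -25.8]
force: [-0.1, 0.1, -0.9]
grip_width: 0.0367
grasp_force: 0.0
```

Run:
```python
from h import *
# check hand position against top view at the start: bright/dark hand outline vs predicted body
t=cv2.imread("pics/top0.png");b=t[275:365,495:605]
b=cv2.resize(b,None,fx=7,fy=6.6,interpolation=2)
p=np.array([.258,-.596,.1935]);r=Ro.from_euler('xyz',[-179.9,0,23.42],degrees=True)
for z,c in((-.07,(0,0,255)),(-.12,(0,255,0)),(-.16,(255,0,0))):
    q=[tuple(np.round([(u-495)*7,(v-275)*6.6]).astype(int).tolist()) for u,v in[pix("top",p+r.apply([x,y,z])) for x,y in((-.0375,-.095),(.0375,-.095),(.0375,.095),(-.0375,.095))]]
    cv2.polylines(b,[np.array(q)],True,c,1)
cv2.imwrite("pics/c6.png",b)
```

```text
(no output)
```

View pics/c6.png

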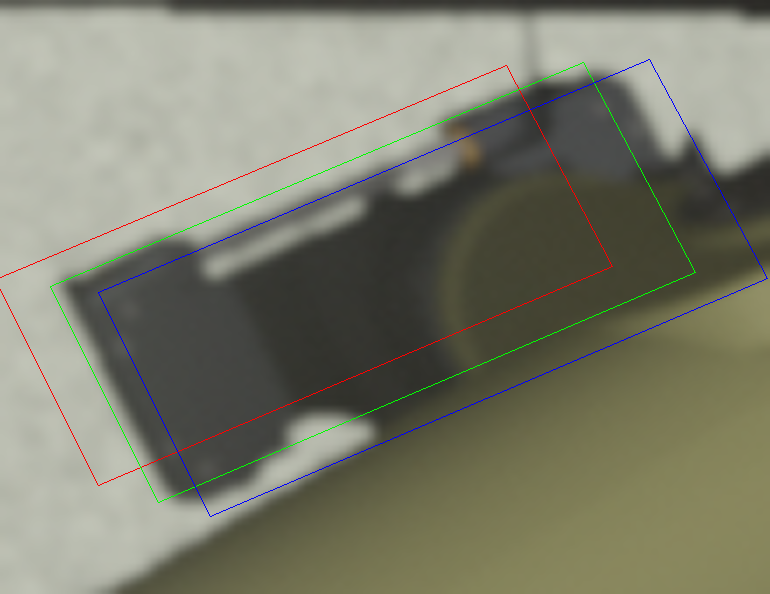

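The hand outline in the top view, with its left edge (60,280)–(175,500), agrees with the prediction, so there is no gross xy error. I'll keep feeling downward.

{"api": "jog_arm", "payload": {
  "motion": [
    {"x":0,"y":0,"z":0.1,"ax":0,"ay":0,"az":0},
    {"x":0,"y":0,"z":0.1,"ax":0,"ay":0,"az":0},
    {"x":0,"y":0,"z":0.1,"ax":0,"ay":0,"az":0},
    {"x":0,"y":0,"z":0.1,"ax":0,"ay":0,"az":0},
    {"x":0,"y":0,"z":0,"ax":0,"ay":0,"az":0}
  ]
}}

```text
time_s: 5.95
tool_pos: [0.4252, -0.2216, 0.0821]
tool_rot: [-179.0, -10.0, -25.8]
force: [0.6, 0.2, 0.7]
grip_width: 0.037
grasp_force: 0.0
```

{"api": "jog_arm", "payload": {
  "motion": [
    {"x":0,"y":0,"z":0.1,"ax":0,"ay":0,"az":0},
    {"x":0,"y":0,"z":0.1,"ax":0,"ay":0,"az":0},
    {"x":0,"y":0,"z":0.1,"ax":0,"ay":0,"az":0},
    {"x":0,"y":0,"z":0,"ax":0,"ay":0,"az":0},
    {"x":0,"y":0,"z":0,"ax":0,"ay":0,"az":0}
  ]
}}

```text
time_s: 6.45
tool_pos: [0.4257, -0.2218, 0.0793]
tool_rot: [-179.0, -10.0, -25.8]
force: [0.6, -0.2, -0.2]
grip_width: 0.0369
grasp_force: 0.0
```

{"api": "jog_arm", "payload": {
  "motion": [
    {"x":0,"y":0,"z":0.1,"ax":0,"ay":0,"az":0},
    {"x":0,"y":0,"z":0.1,"ax":0,"ay":0,"az":0},
    {"x":0,"y":0,"z":0.1,"ax":0,"ay":0,"az":0},
    {"x":0,"y":0,"z":0.1,"ax":0,"ay":0,"az":0},
    {"x":0,"y":0,"z":0,"ax":0,"ay":0,"az":0}
  ]
}}

```text
time_s: 6.95
tool_pos: [0.4263, -0.222, 0.0752]
tool_rot: [-179.0, -10.0, -25.8]
force: [0.0, -0.4, 0.2]
grip_width: 0.0369
grasp_force: 0.0
```

{"api": "jog_arm", "payload": {
  "motion": [
    {"x":0,"y":0,"z":0,"ax":0,"ay":0,"az":0},
    {"x":0,"y":0,"z":0,"ax":0,"ay":0,"az":0},
    {"x":0,"y":0,"z":0,"ax":0,"ay":0,"az":0},
    {"x":0,"y":0,"z":0,"ax":0,"ay":0,"az":0},
    {"x":0,"y":0,"z":0,"ax":0,"ay":0,"az":0}
  ],
  "claw": -1,
  "squeeze": 3
}}

```text
time_s: 7.45
tool_pos: [0.4251, -0.2241, 0.0753]
tool_rot: [-179.2, -10.0, -25.9]
force: [-4.2, -4.3, 0.1]
grip_width: 0.0124
grasp_force: 3.0
```

It has gripped: width 12.4 mm, with the bar toward tool +y, so the original y was right. Only the height is off, by about 17 mm or more. I'll reopen, recentre, and feel down to the skirt.

{"api": "jog_arm", "payload": {
  "motion": [
    {"x":0,"y":0,"z":0,"ax":0,"ay":0,"az":0},
    {"x":0,"y":0,"z":0,"ax":0,"ay":0,"az":0},
    {"x":0,"y":0.2,"z":0,"ax":0,"ay":0,"az":0},
    {"x":0,"y":0.3,"z":0,"ax":0,"ay":0,"az":0},
    {"x":0,"y":0,"z":0.1,"ax":0,"ay":0,"az":0}
  ],
  "claw": -0.15
}}

```text
time_s: 7.95
tool_pos: [0.4244, -0.227, 0.0744]
tool_rot: [-179.0, -10.1, -25.9]
force: [0.7, 0.0, -0.4]
grip_width: 0.0361
grasp_force: 0.0
```

{"api": "jog_arm", "payload": {
  "motion": [
    {"x":0,"y":0,"z":0.1,"ax":0,"ay":0,"az":0},
    {"x":0,"y":0,"z":0.1,"ax":0,"ay":0,"az":0},
    {"x":0,"y":0,"z":0.1,"ax":0,"ay":0,"az":0},
    {"x":0,"y":0,"z":0.1,"ax":0,"ay":0,"az":0},
    {"x":0,"y":0,"z":0,"ax":0,"ay":0,"az":0}
  ]
}}

```text
time_s: 8.45
tool_pos: [0.425, -0.2268, 0.0702]
tool_rot: [-179.0, -10.0, -25.8]
force: [-0.6, 0.2, 0.4]
grip_width: 0.0369
grasp_force: 0.0
```

Run:
```python
from h import *
print(env.grip_point_offset)
s=env.get_obs();b0=env.read_camera("scene")[:,:,::-1].copy();cv2.imwrite("pics/raw6s.png",b0)
b=cv2.resize(b0[165:225,330:400],None,fx=10,fy=10,interpolation=0)
r=Ro.from_euler('xyz',s["tool_rot"],degrees=True);p=s["tool_pos"]
f=lambda X:tuple(np.round([(pix("scene",X)[0]-330)*10,(pix("scene",X)[1]-165)*10]).astype(int).tolist())
for y in(-.0185,0,.0185): cv2.drawMarker(b,f(p+r.apply([0,y,0])),(0,0,255),0,12,1);cv2.drawMarker(b,f(p+r.apply([0,y,-.019])),(255,0,255),0,12,1)
cv2.imwrite("pics/c7.png",b);print(s['qpos'])
```

```text
0.0187
[ 50.74373537  -3.45421984 -24.12373422 123.07612395  -3.31349048
  50.10545986 -87.30131398]
```

View pics/c7.png

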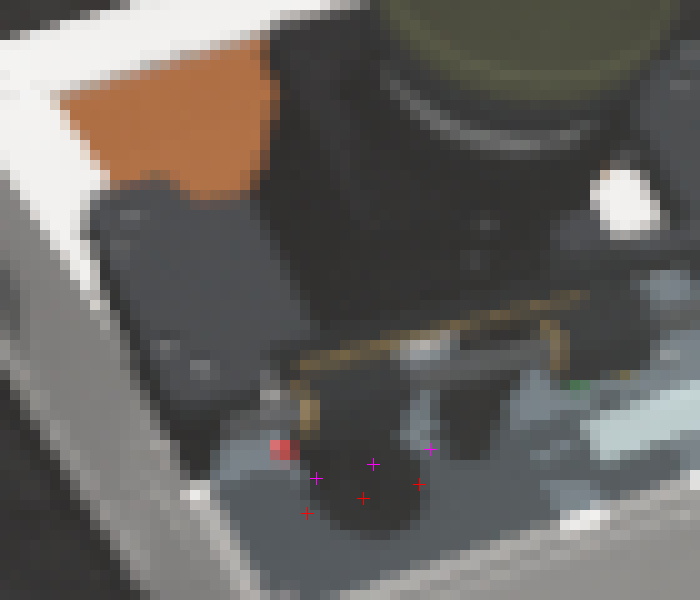

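The right fingertip is at crop (475,455), near the magenta mark, so the visible tips sit about 18 mm short of the reported TCP. The fingers now straddle the bar at roughly 11 mm over the panel. I'll raise slightly for body clearance over the ball, then grip.

{"api": "jog_arm", "payload": {
  "motion": [
    {"x":0,"y":0,"z":-0.3,"ax":0,"ay":0,"az":0},
    {"x":0,"y":0,"z":0,"ax":0,"ay":0,"az":0},
    {"x":0,"y":0,"z":0,"ax":0,"ay":0,"az":0},
    {"x":0,"y":0,"z":0,"ax":0,"ay":0,"az":0},
    {"x":0,"y":0,"z":0,"ax":0,"ay":0,"az":0}
  ],
  "claw": -1,
  "squeeze": 5
}}

```text
time_s: 9.0
tool_pos: [0.4258, -0.2253, 0.0736]
tool_rot: [-178.9, -10.1, -25.8]
force: [2.7, 3.2, 0.8]
grip_width: 0.0112
grasp_force: 5.0
```

{"api": "jog_arm", "payload": {
  "motion": [
    {"x":0,"y":0,"z":0,"ax":0,"ay":0,"az":0},
    {"x":0,"y":0,"z":0,"ax":0,"ay":0,"az":0},
    {"x":0,"y":0,"z":0,"ax":0,"ay":0,"az":0},
    {"x":0,"y":0,"z":0,"ax":0,"ay":0,"az":0},
    {"x":0,"y":0,"z":0,"ax":0,"ay":0,"az":0}
  ],
  "squeeze": 20
}}

```text
time_s: 9.5
tool_pos: [0.4258, -0.2253, 0.0736]
tool_rot: [-178.9, -10.1, -25.8]
force: [2.9, 4.6, 0.3]
grip_width: 0.0105
grasp_force: 20.0
```

```bash
python3 -c "
from h import *
print({k:v for k,v in env.get_obs().items() if k in('force','wrist_torque','grasp_force','grip_width','tool_pos','tool_rot')})"
```

```text
{'tool_pos': array([ 0.42576493, -0.22527841,  0.07356189]), 'tool_rot': array([-178.89231232,  -10.08914246,  -25.77359973]), 'force': array([2.85829064, 4.61646302, 0.34928676]), 'wrist_torque': array([ 1.09858135, -0.38719516,  0.24248744]), 'grasp_force': 19.964660704135895, 'grip_width': 0.010462752897053295}
```

{"api": "jog_arm", "payload": {
  "motion": [
    {"x":0,"y":-0.15,"z":0,"ax":0,"ay":0,"az":0},
    {"x":0,"y":0,"z":0,"ax":0,"ay":0,"az":-5},
    {"x":0,"y":0,"z":0,"ax":0,"ay":0,"az":-5},
    {"x":0,"y":0,"z":0,"ax":0,"ay":0,"az":-5},
    {"x":0,"y":0,"z":0,"ax":0,"ay":0,"az":0}
  ]
}}

```text
time_s: 10.0
tool_pos: [0.4257, -0.2255, 0.0736]
tool_rot: [178.3, -10.0, -10.6]
force: [2.2, 0.8, -1.1]
grip_width: 0.0106
grasp_force: 20.0
```

```bash
python3 -c "
from h import *
s=env.get_obs();print(s['force'],s['wrist_torque'],s['qpos'])"
```

```text
[ 2.24483262  0.76975023 -1.05683574] [ 0.41030999 -0.32620725 -0.01396938] [ 50.01868294  -3.79187887 -23.55653726 122.95472819  -3.39146655
  50.46960617 -72.43624473]
```

{"api": "jog_arm", "payload": {
  "motion": [
    {"x":0,"y":0,"z":0,"ax":0,"ay":0,"az":-5},
    {"x":0,"y":0,"z":0,"ax":0,"ay":0,"az":-5},
    {"x":0,"y":0,"z":0,"ax":0,"ay":0,"az":-5},
    {"x":0,"y":0,"z":0,"ax":0,"ay":0,"az":0},
    {"x":0,"y":0,"z":0,"ax":0,"ay":0,"az":0}
  ]
}}

```text
time_s: 10.5
tool_pos: [0.4257, -0.2258, 0.0736]
tool_rot: [175.8, -9.3, 4.4]
force: [3.8, -0.2, -1.5]
grip_width: 0.0106
grasp_force: 20.0
```

```bash
python3 -c "
from h import *
s=env.get_obs();print(s['force'],s['wrist_torque'],s['qpos'])"
```

```text
[ 3.78551904 -0.20527207 -1.50938547] [ 0.09117185 -0.47078461  0.10971245] [ 49.39167246  -3.79779497 -22.93857739 122.97273503  -3.31969726
  50.45893801 -57.67119887]
```

{"api": "jog_arm", "payload": {
  "motion": [
    {"x":0,"y":0,"z":0,"ax":0,"ay":0,"az":-5},
    {"x":0,"y":0,"z":0,"ax":0,"ay":0,"az":-5},
    {"x":0,"y":0,"z":0,"ax":0,"ay":0,"az":-5},
    {"x":0,"y":0,"z":0,"ax":0,"ay":0,"az":0},
    {"x":0,"y":0,"z":0,"ax":0,"ay":0,"az":0}
  ]
}}

```text
time_s: 11.0
tool_pos: [0.4257, -0.226, 0.0736]
tool_rot: [173.5, -7.9, 19.5]
force: [4.7, -2.5, -1.6]
grip_width: 0.0106
grasp_force: 20.0
```

```bash
python3 -c "
from h import *
s=env.get_obs();print(s['force'],s['wrist_torque'],s['qpos'])
R=Ro.from_euler('xyz',s['tool_rot'],degrees=True);print([ (a,(R.inv()*knobR(a)).magnitude()*57.3) for a in(38,40,42)])"
```

```text
[ 4.67321613 -2.51427457 -1.57528941] [-0.29885992 -0.66045623 -0.03850607] [ 48.75057947  -3.79985362 -22.30686591 122.98620166  -3.25868183
  50.44260237 -42.74073775]
[(38, 1.915966132814203), (40, 0.22980218766608848), (42, 2.1061485290334807)]
```

{"api": "jog_arm", "payload": {
  "motion": [
    {"x":0,"y":0,"z":0,"ax":0,"ay":0,"az":0},
    {"x":0,"y":0,"z":0,"ax":0,"ay":0,"az":0},
    {"x":0,"y":0,"z":0,"ax":0,"ay":0,"az":0},
    {"x":0,"y":0,"z":-0.5,"ax":0,"ay":0,"az":0},
    {"x":0,"y":0,"z":-1.0,"ax":0,"ay":0,"az":0}
  ],
  "claw": -0.15
}}

```text
time_s: 11.5
tool_pos: [0.4219, -0.224, 0.0878]
tool_rot: [173.7, -7.7, 19.7]
force: [-0.0, -0.1, -0.2]
grip_width: 0.0356
grasp_force: 0.0
```

{"api": "jog_arm", "payload": {
  "motion": [
    {"x":0,"y":0,"z":-2.0,"ax":0,"ay":0,"az":0},
    {"x":0,"y":0,"z":-2.0,"ax":0,"ay":0,"az":0},
    {"x":0,"y":0,"z":-2.0,"ax":0,"ay":0,"az":0},
    {"x":0,"y":0,"z":-2.0,"ax":0,"ay":0,"az":0},
    {"x":0,"y":0,"z":-2.0,"ax":0,"ay":0,"az":0}
  ],
  "claw": 0.2
}}

```text
time_s: 12.0
tool_pos: [0.4061, -0.2183, 0.1884]
tool_rot: [173.5, -7.8, 19.7]
force: [0.8, -1.1, -0.2]
grip_width: 0.0519
grasp_force: 0.0
```

Run:
```python
from h import *
im=env.read_camera("scene")[:,:,::-1].copy();cv2.imwrite("pics/raw7s.png",im)
g=cv2.cvtColor(im,cv2.COLOR_BGR2GRAY)
print("now");print(g[202:218,352:382]//10)
print("before");print(cv2.cvtColor(cv2.imread("pics/scene0.png"),6)[202:218,352:382]//10)
for a in (0,40):
    q=np.array([-.088+.016*np.cos(np.radians(a)),.048+.016*np.sin(np.radians(a)),.106]);print(a,pix("scene",w(q)))
plan(w([-.030,0,.136+.05]),Ro.from_euler('xyz',[180,0,np.degrees(box()[1])],degrees=True),10)
```

```text
now
[[15 15 16 14 14 15 14 14 14 15 17 16 15 16 14 13 14 14 13 13 11 10 10 10
  10 12 13 13 13 13]
 [14 14 15 14 14 15 16 17 16 15 16 14 14 14 13 13 13 13 13 13 11  9  9  9
   9 10 10 12 13 13]
 [14 14 15 16 17 16 18 18 14 14 14 13 13 13 13 13 13 13 13 13 13 11  9  9
   9  9  9 10 10 10]
 [16 17 15 18 18 14 14 14 13 18 18 14 12 12 13 16 17 15 13 13 12 10  9  9
   9  9  9  9  9  9]
 [18 17 14 14 14 13 13 13 13 17 14 17 20 16 10 16 23 22 15 13 11  9  9  9
   9  9  9  9  9  9]
 [14 14 13 13 13 13 13 13 13 13 10 10 12 14 13 11 16 15 13 13 11  9  9  9
   9  9  9  9  9  9]
 [13 13 13 13 13 13 13 13 13 11  7  6  6  8  8  7  7  7  8  9  9  9  9  9
   9  9  9  9  9  9]
 [13 13 13 13 13 15 14 14 13 10  6  6  6  6  6  6  6  6  6  7  7  7  9  9
   9  9  9  9  9  9]
 [13 13 13 13 13 12 12 13 12  9  6  6  6  6  6  6  6  6  6  6  6  7  9  9
   9  9  9  9  9  9]
 [13 13 13 13 13 13 13 13 11  7  6  6  6  6  6  6  6  6  6  6  6  7  9  9
   9 10  9  9  9  9]
 [13 13 13 13 13 13 13 13 11  7  6  6  6  6  6  6  6  6  6  6  6  8  9  9
   9  9  9  9  9  9]
 [13 13 13 13 13 13 13 13 10  7  6  6  6  6  6  6  
[... 1942 characters left out ...]
12 12 12]]
0 (np.float64(365.5925008176425), np.float64(204.0595704250386))
40 (np.float64(363.12424443775484), np.float64(205.90558674420674))
here [ 0.4076 -0.2193  0.192 ] [173.25  -7.99  19.72] ->  [ 0.4575 -0.2914  0.186 ] rv [  3.6 -10.   40. ]
0 xyz [0.22 0.83 0.19] a [ 0.36 -1.    4.  ]
1 xyz [0.28 0.81 0.18] a [ 0.36 -1.    4.  ]
2 xyz [0.34 0.79 0.17] a [ 0.36 -1.    4.  ]
3 xyz [0.39 0.77 0.16] a [ 0.36 -1.    4.  ]
4 xyz [0.45 0.74 0.15] a [ 0.36 -1.    4.  ]
5 xyz [0.5  0.71 0.13] a [ 0.36 -1.    4.  ]
6 xyz [0.55 0.67 0.12] a [ 0.36 -1.    4.  ]
7 xyz [0.6  0.63 0.11] a [ 0.36 -1.    4.  ]
8 xyz [0.64 0.59 0.09] a [ 0.36 -1.    4.  ]
9 xyz [0.69 0.54 0.08] a [ 0.36 -1.    4.  ]
```

The pixels show that the bar no longer points back (its dark tip near (364,205) is gone). It was turned to 40.0° left in a firm 20 N grip. Now over to the ball.

{"api": "jog_arm", "payload": {
  "motion": [
    {"x":0.2,"y":0.8,"z":0.2,"ax":0.4,"ay":-1.0,"az":4.0},
    {"x":0.3,"y":0.8,"z":0.2,"ax":0.4,"ay":-1.0,"az":4.0},
    {"x":0.3,"y":0.8,"z":0.2,"ax":0.4,"ay":-1.0,"az":4.0},
    {"x":0.4,"y":0.8,"z":0.2,"ax":0.4,"ay":-1.0,"az":4.0},
    {"x":0.4,"y":0.7,"z":0.2,"ax":0.4,"ay":-1.0,"az":4.0}
  ]
}}

```text
time_s: 12.55
tool_pos: [0.4308, -0.2545, 0.1821]
tool_rot: [177.8, -4.3, -0.9]
force: [-0.1, 0.7, 0.3]
grip_width: 0.0522
grasp_force: 0.0
```

{"api": "jog_arm", "payload": {
  "motion": [
    {"x":0.5,"y":0.7,"z":0.2,"ax":0.4,"ay":-1.0,"az":4.0},
    {"x":0.5,"y":0.7,"z":0.2,"ax":0.4,"ay":-1.0,"az":4.0},
    {"x":0.6,"y":0.6,"z":0.2,"ax":0.4,"ay":-1.0,"az":4.0},
    {"x":0.6,"y":0.5,"z":0.2,"ax":0.4,"ay":-1.0,"az":4.0},
    {"x":0.6,"y":0.3,"z":0.2,"ax":0.4,"ay":-1.0,"az":4.0}
  ]
}}

```text
time_s: 13.05
tool_pos: [0.455, -0.287, 0.1737]
tool_rot: [-179.5, 0.5, -21.0]
force: [0.2, -0.6, 0.4]
grip_width: 0.0522
grasp_force: 0.0
```

Run:
```python
from h import *
plan(w([-.030,.003,.11]),Ro.from_euler('xyz',[180,0,np.degrees(box()[1])],degrees=True),5)
im=env.read_camera("top")[:,:,::-1];g=cv2.cvtColor(im,6)
print(g[242:256,362:380]//10)
for a in (0,40):print(a,pix("top",w([-.088+.014*np.cos(np.radians(a)),.048+.014*np.sin(np.radians(a)),.106])))
```

```text
here [ 0.455  -0.287   0.1737] [-179.54    0.48  -21.02] ->  [ 0.4586 -0.2886  0.11  ] rv [-0.5  0.5 -0.2]
0 xyz [0.09 0.02 1.27] a [-0.09  0.1  -0.03]
1 xyz [0.09 0.01 1.27] a [-0.09  0.1  -0.03]
2 xyz [0.08 0.01 1.27] a [-0.09  0.1  -0.03]
3 xyz [0.08 0.01 1.27] a [-0.09  0.1  -0.03]
4 xyz [0.08 0.01 1.27] a [-0.09  0.1  -0.03]
[[11 11 11 11 11 10 10 10 10 10 10 11 12 11 11 11 12 12]
 [11 11 11 11 10 10 10 10  9  8  8  9 10 10 11 12 14 15]
 [12 13 12 11  9  9 11 12 10  7  7  8  8 10 11 13 15 16]
 [14 14 13 10  8  9 12 13 11  8  7  7  8  9 10 13 15 16]
 [14 14 12  9  8  8 11 13 12  9  7  7  7  8  9 11 13 13]
 [15 13 11  8  7  8 10 13 13 10  7  7  7  7  8 10 11 11]
 [15 13 10  8  7  7  9 12 13 10  7  7  7  7  8  9 11 11]
 [14 13 10  8  8  7  8 10 11  9  7  7  7  7  8  9 10 11]
 [14 13 10  8  8  7  7  8  8  7  6  6  7  7  8  9 11 11]
 [15 13 11  9  8  7  7  7  7  7  6  6  7  7  8 10 11 11]
 [15 14 12  9  8  7  7  6  6  6  6  6  7  8  9 10 11 11]
 [15 14 13 10  8  7  7  6  6  6  6  6  7  8 10 10 11 11]
 [15 14 13 11  9  8  7  7  6  6  6  7  8  9 10 11 11 11]
 [15 15 13 11 10  9  8  8  7  7  7  8  9 10 11 11 11 11]]
0 (np.float64(372.87501776438324), np.float64(244.91140557325784))
40 (np.float64(369.30076311852764), np.float64(244.813085895216))
```

The top view confirms it: the pointer stripe runs (370,249)→(369,244), matching the 40°-left prediction. Now down onto the ball.

{"api": "jog_arm", "payload": {
  "motion": [
    {"x":0.1,"y":0,"z":1.3,"ax":0,"ay":0,"az":0},
    {"x":0.1,"y":0,"z":1.3,"ax":0,"ay":0,"az":0},
    {"x":0.1,"y":0,"z":1.3,"ax":0,"ay":0,"az":0},
    {"x":0.1,"y":0,"z":1.2,"ax":0,"ay":0,"az":0},
    {"x":0,"y":0,"z":0.8,"ax":0,"ay":0,"az":0}
  ]
}}

```text
time_s: 13.6
tool_pos: [0.4576, -0.2867, 0.1127]
tool_rot: [-179.5, 0.5, -20.8]
force: [-0.1, 0.2, -1.1]
grip_width: 0.0522
grasp_force: 0.0
```

{"api": "jog_arm", "payload": {
  "motion": [
    {"x":0,"y":0,"z":0.4,"ax":0,"ay":0,"az":0},
    {"x":0,"y":0,"z":0.4,"ax":0,"ay":0,"az":0},
    {"x":0,"y":0,"z":0.3,"ax":0,"ay":0,"az":0},
    {"x":0,"y":0,"z":0.2,"ax":0,"ay":0,"az":0},
    {"x":0,"y":0,"z":0,"ax":0,"ay":0,"az":0}
  ]
}}

```text
time_s: 14.1
tool_pos: [0.4583, -0.2872, 0.1014]
tool_rot: [-179.6, 0.4, -20.8]
force: [0.1, -0.4, -0.8]
grip_width: 0.0524
grasp_force: 0.0
```

{"api": "jog_arm", "payload": {
  "motion": [
    {"x":0,"y":0,"z":0,"ax":0,"ay":0,"az":0},
    {"x":0,"y":0,"z":0,"ax":0,"ay":0,"az":0},
    {"x":0,"y":0,"z":0,"ax":0,"ay":0,"az":0},
    {"x":0,"y":0,"z":0,"ax":0,"ay":0,"az":0},
    {"x":0,"y":0,"z":0,"ax":0,"ay":0,"az":0}
  ],
  "claw": -1,
  "squeeze": 5
}}

```text
time_s: 14.6
tool_pos: [0.4578, -0.2889, 0.1015]
tool_rot: [-179.7, 0.4, -20.9]
force: [-1.0, -3.3, -0.8]
grip_width: 0.0254
grasp_force: 5.0
```

The ball is gripped at its full width (25.4 mm). I'll firm up the grip, relieve the side load, and lift along the arc.

{"api": "jog_arm", "payload": {
  "motion": [
    {"x":0,"y":0.1,"z":0,"ax":0,"ay":0,"az":0},
    {"x":0,"y":0.05,"z":0,"ax":0,"ay":0,"az":0},
    {"x":0,"y":0,"z":0,"ax":0,"ay":0,"az":0},
    {"x":0,"y":0,"z":0,"ax":0,"ay":0,"az":0},
    {"x":0,"y":0,"z":0,"ax":0,"ay":0,"az":0}
  ],
  "squeeze": 25
}}

```text
time_s: 15.1
tool_pos: [0.4578, -0.2889, 0.1015]
tool_rot: [-179.6, 0.4, -20.8]
force: [-0.9, -3.3, 0.2]
grip_width: 0.0245
grasp_force: 25.0
```

{"api": "jog_arm", "payload": {
  "motion": [
    {"x":0.2,"y":0,"z":-0.61,"ax":0,"ay":0,"az":0},
    {"x":0.22,"y":0,"z":-0.61,"ax":0,"ay":0,"az":0},
    {"x":0.25,"y":0,"z":-0.6,"ax":0,"ay":0,"az":0},
    {"x":0.27,"y":0,"z":-0.58,"ax":0,"ay":0,"az":0},
    {"x":0.3,"y":0,"z":-0.57,"ax":0,"ay":0,"az":0}
  ]
}}

```text
time_s: 15.6
tool_pos: [0.4694, -0.2933, 0.1313]
tool_rot: [-179.6, 0.5, -20.8]
force: [-1.2, -2.6, -4.0]
grip_width: 0.0243
grasp_force: 25.0
```

```bash
python3 -c "
from h import *
s=env.get_obs();print(s['tool_pos'],tob(s['tool_pos']),s['force'],s['wrist_torque'],s['grip_width'],s['grasp_force'])"
```

```text
[ 0.46936244 -0.29331853  0.13131348] [-0.01823042  0.00243453  0.13131348] [-1.1981955  -2.59037099 -3.95046182] [-0.64684089  0.26950192 -0.03668861] 0.024347058898780895 24.999440610408783
```

{"api": "jog_arm", "payload": {
  "motion": [
    {"x":0.33,"y":0,"z":-0.56,"ax":0,"ay":0,"az":0},
    {"x":0.35,"y":0,"z":-0.54,"ax":0,"ay":0,"az":0},
    {"x":0.37,"y":0,"z":-0.53,"ax":0,"ay":0,"az":0},
    {"x":0.4,"y":0,"z":-0.51,"ax":0,"ay":0,"az":0},
    {"x":0.42,"y":0,"z":-0.49,"ax":0,"ay":0,"az":0}
  ]
}}

```text
time_s: 16.1
tool_pos: [0.4869, -0.3002, 0.1576]
tool_rot: [-179.5, 0.5, -20.8]
force: [-3.4, -3.0, -0.8]
grip_width: 0.0243
grasp_force: 25.0
```

{"api": "jog_arm", "payload": {
  "motion": [
    {"x":0.44,"y":0,"z":-0.47,"ax":0,"ay":0,"az":0},
    {"x":0.46,"y":0,"z":-0.46,"ax":0,"ay":0,"az":0},
    {"x":0.48,"y":0,"z":-0.43,"ax":0,"ay":0,"az":0},
    {"x":0.5,"y":0,"z":-0.41,"ax":0,"ay":0,"az":0},
    {"x":0.51,"y":0,"z":-0.39,"ax":0,"ay":0,"az":0}
  ]
}}

```text
time_s: 16.6
tool_pos: [0.51, -0.309, 0.1792]
tool_rot: [-179.6, 0.4, -20.8]
force: [-3.9, -1.0, 0.8]
grip_width: 0.0244
grasp_force: 25.0
```

{"api": "jog_arm", "payload": {
  "motion": [
    {"x":0.53,"y":0,"z":-0.37,"ax":0,"ay":0,"az":0},
    {"x":0.55,"y":0,"z":-0.35,"ax":0,"ay":0,"az":0},
    {"x":0.56,"y":0,"z":-0.32,"ax":0,"ay":0,"az":0},
    {"x":0.57,"y":0,"z":-0.3,"ax":0,"ay":0,"az":0},
    {"x":0.59,"y":0,"z":-0.27,"ax":0,"ay":0,"az":0}
  ]
}}

```text
time_s: 17.1
tool_pos: [0.5365, -0.3193, 0.1949]
tool_rot: [-179.6, 0.4, -20.8]
force: [-2.6, -1.8, 3.7]
grip_width: 0.0243
grasp_force: 25.0
```

{"api": "jog_arm", "payload": {
  "motion": [
    {"x":0,"y":0,"z":0,"ax":0,"ay":0,"az":0},
    {"x":0,"y":0,"z":0,"ax":0,"ay":0,"az":0},
    {"x":0,"y":0,"z":0,"ax":0,"ay":0,"az":0},
    {"x":0,"y":0,"z":0,"ax":0,"ay":0,"az":0},
    {"x":0,"y":0,"z":0,"ax":0,"ay":0,"az":0}
  ]
}}

```text
time_s: 17.6
tool_pos: [0.5356, -0.319, 0.1945]
tool_rot: [-179.6, 0.4, -20.8]
force: [-4.6, -2.2, 4.8]
grip_width: 0.0247
grasp_force: 25.0
```

Run:
```python
from h import *
s=env.get_obs();a=tob([.4578,-.2889,.1015]);b=tob(s['tool_pos']);print(b-a,s['force'],s['wrist_torque'],s['grip_width'],s['grasp_force'],s['tool_rot'])
# angle from dx,dz since shut
d=b-a
for th in(46,48,50,52):
    A=np.radians(16.48+th);print(th,(-.1481*np.cos(A)+.142, .1481*np.sin(A)-.042))
im=env.read_camera("scene")[:,:,::-1].copy();cv2.imwrite("pics/end_s.png",im);t=env.read_camera("top")[:,:,::-1].copy();cv2.imwrite("pics/end_t.png",t)
# lid front corner predictions vs image: white mask corner columns
th=np.radians(50)
for y in(.103,-.103):
    X=lambda th:w([.112-.155*np.cos(th)+.014*np.sin(th),y,.094+.155*np.sin(th)+.014*np.cos(th)])
    for q in(45,50,55):print(y,q,np.round(pix("scene",X(np.radians(q))),1),np.round(pix("top",X(np.radians(q))),1))
for n,f in(("scene",im),("top",t)):
    h=cv2.cvtColor(f,cv2.COLOR_BGR2HSV);x0,y0,x1,y1=(290,90,440,230) if n=="scene" else (340,150,460,270)
    m=np.zeros(h.shape[:2],np.uint8);m[y0:y1,x0:x1]=((h[y0:y1,x0:x1,2]>140)&(h[y0:y1,x0:x1,1]<40))*255
    for c in cv2.findContours(m,0,2)[0]:
        if cv2.contourArea(c)>60:print(n,cv2.approxPolyDP(c,2.5,True)[:,0].tolist())
```

```text
[ 0.08345624 -0.00037747  0.09299137] [-4.61804209 -2.20743334  4.84304073] [-0.17420591  1.0853385   0.0825461 ] 0.024733368645907063 25.00069946050644 [-179.55358697    0.44922204  -20.81945653]
46 (np.float64(0.07356917905631631), np.float64(0.08934242553331159))
48 (np.float64(0.0781946498102946), np.float64(0.0916506164863038))
50 (np.float64(0.08289785755501825), np.float64(0.09379597475040669))
52 (np.float64(0.08767307215632403), np.float64(0.09577588653704255))
0.103 45 [337.5 164.6] [368.6 200.5]
0.103 50 [336.  160.3] [370.4 195.9]
0.103 55 [334.4 156. ] [372.3 191.1]
-0.103 45 [399.  146.6] [446.4 230.6]
-0.103 50 [397.4 142.5] [448.6 226.1]
-0.103 55 [395.8 138.5] [450.9 221.4]
scene [[392, 157], [398, 163], [411, 163], [406, 158]]
scene [[326, 177], [356, 229], [387, 229], [405, 224], [399, 229], [439, 229], [439, 194], [411, 219], [413, 207], [399, 189], [401, 187], [373, 159], [397, 148], [397, 144], [370, 152], [364, 148], [363, 154], [336, 161], [338, 170]]
scene [[417, 129], [413, 129], [405, 146]]
scene [[403, 120], [398, 119], [397, 125], [392, 125], [376, 141], [382, 143]]
top [[381, 171], [348, 251], [349, 256], [380, 268], [381, 265], [363, 257], [362, 248], [366, 242], [369, 247], [368, 243], [375, 240], [374, 236], [390, 242], [395, 236], [397, 227], [377, 218], [382, 207], [401, 213], [405, 211], [405, 206], [378, 194], [377, 187], [383, 176]]
```

The angle is about 50°: the arc displacement is (83.5, 93.0) mm, and the lid corners are at scene (336,161) and (397,144) against predictions of (336,160.3) and (397.4,142.5). The hand presses about 5 N inward along the radius, so I'll relieve that and settle.

{"api": "jog_arm", "payload": {
  "motion": [
    {"x":0,"y":0,"z":-0.1,"ax":0,"ay":0,"az":0},
    {"x":0,"y":0,"z":-0.07,"ax":0,"ay":0,"az":0},
    {"x":0,"y":0,"z":0,"ax":0,"ay":0,"az":0},
    {"x":0,"y":0,"z":0,"ax":0,"ay":0,"az":0},
    {"x":0,"y":0,"z":0,"ax":0,"ay":0,"az":0}
  ]
}}

```text
time_s: 18.2
tool_pos: [0.5358, -0.319, 0.1948]
tool_rot: [-179.5, 0.5, -20.8]
force: [1.1, -4.0, -8.5]
grip_width: 0.0244
grasp_force: 25.0
```

{"api": "jog_arm", "payload": {
  "motion": [
    {"x":0,"y":0,"z":0,"ax":0,"ay":0,"az":0},
    {"x":0,"y":0,"z":0,"ax":0,"ay":0,"az":0},
    {"x":0,"y":0,"z":0,"ax":0,"ay":0,"az":0},
    {"x":0,"y":0,"z":0,"ax":0,"ay":0,"az":0},
    {"x":0,"y":0,"z":0,"ax":0,"ay":0,"az":0}
  ]
}}

```text
time_s: 18.7
tool_pos: [0.5358, -0.319, 0.1949]
tool_rot: [-179.5, 0.5, -20.8]
force: [2.4, -4.5, -12.8]
grip_width: 0.0245
grasp_force: 25.0
```

Run:
```python
from h import *
s=env.get_obs();print(tob(s['tool_pos'])-tob([.4578,-.2889,.1015]),s['force'],s['grip_width'],s['joint_velocities'].round(2))
im=env.read_camera("scene")[:,:,::-1];h=cv2.cvtColor(im,cv2.COLOR_BGR2HSV)
m=np.zeros(h.shape[:2],np.uint8);m[90:230,290:440]=((h[90:230,290:440,2]>140)&(h[90:230,290:440,1]<40))*255
for c in cv2.findContours(m,0,2)[0]:
    if cv2.contourArea(c)>600:print(cv2.approxPolyDP(c,2.5,True)[:,0].tolist())
```

```text
[ 0.0836506  -0.00035115  0.09338568] [  2.42623452  -4.48164683 -12.77840503] 0.02445243123562195 [ 0.03  0.04 -0.   -0.06  0.04  0.02  0.06]
[[326, 177], [347, 213], [344, 214], [356, 229], [387, 229], [405, 224], [399, 229], [439, 229], [439, 194], [411, 219], [413, 207], [399, 189], [401, 187], [373, 159], [397, 148], [397, 144], [370, 152], [364, 148], [363, 154], [336, 161], [337, 172]]
```

{"api": "jog_arm", "payload": {
  "motion": [
    {"x":0,"y":0,"z":0.08,"ax":0,"ay":0,"az":0},
    {"x":0,"y":0,"z":0,"ax":0,"ay":0,"az":0},
    {"x":0,"y":0,"z":0,"ax":0,"ay":0,"az":0},
    {"x":0,"y":0,"z":0,"ax":0,"ay":0,"az":0},
    {"x":0,"y":0,"z":0,"ax":0,"ay":0,"az":0}
  ]
}}

```text
time_s: 19.25
tool_pos: [0.5358, -0.319, 0.1949]
tool_rot: [-179.5, 0.5, -20.8]
force: [3.1, -3.9, -12.4]
grip_width: 0.0241
grasp_force: 25.0
```

{"api": "jog_arm", "payload": {
  "motion": [
    {"x":0,"y":0,"z":0,"ax":0,"ay":0,"az":0},
    {"x":0,"y":0,"z":0,"ax":0,"ay":0,"az":0},
    {"x":0,"y":0,"z":0,"ax":0,"ay":0,"az":0},
    {"x":0,"y":0,"z":0,"ax":0,"ay":0,"az":0},
    {"x":0,"y":0,"z":0,"ax":0,"ay":0,"az":0}
  ]
}}

```text
time_s: 19.75
tool_pos: [0.5358, -0.319, 0.1949]
tool_rot: [-179.5, 0.5, -20.8]
force: [2.5, -3.8, -13.4]
grip_width: 0.0241
grasp_force: 25.0
```

{"api": "jog_arm", "payload": {
  "motion": [
    {"x":0,"y":0,"z":0.06,"ax":0,"ay":0,"az":0},
    {"x":0,"y":0,"z":0,"ax":0,"ay":0,"az":0},
    {"x":0,"y":0,"z":0,"ax":0,"ay":0,"az":0},
    {"x":0,"y":0,"z":0,"ax":0,"ay":0,"az":0},
    {"x":0,"y":0,"z":0,"ax":0,"ay":0,"az":0}
  ]
}}

```text
time_s: 20.25
tool_pos: [0.5358, -0.319, 0.1948]
tool_rot: [-179.6, 0.4, -20.8]
force: [1.6, -3.5, -11.0]
grip_width: 0.0242
grasp_force: 25.0
```

{"api": "jog_arm", "payload": {
  "motion": [
    {"x":0,"y":0,"z":0,"ax":0,"ay":0,"az":0},
    {"x":0,"y":0,"z":0,"ax":0,"ay":0,"az":0},
    {"x":0,"y":0,"z":0,"ax":0,"ay":0,"az":0},
    {"x":0,"y":0,"z":0,"ax":0,"ay":0,"az":0},
    {"x":0,"y":0,"z":0,"ax":0,"ay":0,"az":0}
  ]
}}

```text
time_s: 20.75
tool_pos: [0.5358, -0.319, 0.1948]
tool_rot: [-179.5, 0.4, -20.8]
force: [1.7, -2.9, -9.6]
grip_width: 0.0243
grasp_force: 25.0
```

Everything is stable: the hold is steady at about 50°, forces are low, and the selector is at red. Handing in.

```bash
python3 -c "
from cell import env
print(env.sign_off())"
```

```text
the job is handed in; nothing more can be done
None
```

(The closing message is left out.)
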